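Hold the tape dispenser's tension arm back for threading

ROBOT

A 6-joint arm with a two-finger parallel gripper is mounted at the origin on the work surface. World frame = base frame: x ahead of the robot, y to its left, z up, the work surface at z = 0. Lengths are in m, angles in rad, forces in N, time in s.
With the tool pointing down it reaches from about 0.3 to 0.875 m from the base axis. Payload 4.2 kg.
Tool frame: the origin (TCP) lies between the finger pads; the fingertips stand 22 mm ahead of it and the grasp point (between the pads) lies 3 mm ahead of it (r.tcp_to_tips is the z of the fingertips in the tool frame, in m); z points along the fingers, y is the direction in which the jaws open and shut (so a half turn about z gives the same grasp; the last joint's range is limited). The gripper opens to 85 mm and grips with 20 to 120 N. Pads are 22 mm wide; open, the fingers measure 114 mm over their backs; the gripper's body (76 mm by 85 mm) begins 54 mm behind the grasp point. The pads swing forward as they close: fully open they stand 13 mm farther back than shut.
Start: joints at [1.196, 0.32, 1.565, -0, 1.257, -0.02], TCP at [0.2, 0.539, 0.253] pointing down, gripper open.
Joint ranges: [-3.11, 3.11], [-0.84, 2.01], [0.21, 2.61], [-1.34, 4.49], [0.05, 2.63], [-2.56, 2.56]. Speed limits (rad/s): [2.57, 2.57, 3.14, 3.14, 3.14, 3.14].

INTERFACE

Orientations are given as a unit quaternion [w, x, y, z].
In Python, from plant import r gives the robot as it stands.
- The arm moves only by the shell command python3 -m inch 'ROWS' [FORCE]. ROWS is a JSON object of lists of equal length, an entry for each row: "claw": the opening in per cent of the stroke, from 0 (shut) to 100 (fully open); "dp": the shift along the tool's x, y, z in mm, a list of three; "delta_rot": the turn, a rotation vector about the tool's x, y, z in degrees, a list of three. In form: {"claw": [claw, ...], "dp": [[dx, dy, dz], ...], "delta_rot": [[ax, ay, az], ...]}. A call has 1 to 8 rows; each row shifts and turns the commanded pose from where the row before left it, along the tool's axes as they then stand; what a row does not reach is not made up. A row lasts 1/8 s, in which the tool goes at most 62.5 mm and 10.7 degrees, less where a joint would pass 70% of its speed; a pose out of reach is approached as far as the arm can. A call is refused whole if a number of a shift passes 62.5 or a number of a turn 10.7, either way. A call with a gripper value outside its range is refused whole. The fingers move at their own pace and stop on an object; FORCE is the grip in N (left out, the last holds). Time passes only in rows, so rows that do not move let the fingers close. It gives the time, the measured TCP pose, the force and the opening at its end, in the units of the state.
- r.state(): the state, without advancing time (a new reading comes with each control period).
- r.camera(name): name is "scene" or "top" or "wrist"; returns (picture, depth): 420x560x3 uint8, red, green, blue; 420x560 float32, m along the optical axis (not along the pixel's ray), 0 where there is no reading.
- r.camera_info(name): a dict with "fx", "fy", "cx", "cy" (pixels), "dist" ([k1, k2, p1, p2, k3] as OpenCV has them; the pictures are not rectified), "R" (3x3) and "t" (3): a world point X has camera coordinates R X + t. Camera axes: x right, y down, z forward; pixel columns grow to the right and rows downward; lengths in m; the calibration is good to about 2 mm. A picture is of the moment at which its call begins: read the wrist's pose just before it. camera_info takes no time and is no camera call; for the wrist camera it gives the pose at the moment of the call.
- r.finish_job(): hands the job in, once; it reports no verdict.
Trained networks look in the newest picture that a camera, given by its name, has taken for a name from the list of things; names that differ only in an ending like _2 or _b are one class to them, and where a whole thing is asked for, a point or a joint stands for the part that bears it (a point fixed in the world has none). Each returns a list of dicts, best first, with "conf" (0 to 1); they miss things now and then, are a little off and sometimes report something else, mostly with a low value. They report only what shows in the picture. A call takes as long as a camera call.
- r.silhouettes(camera, label): "mask" (420x560 bool, what is visible of it) and "pixel" ([row, column] in pixels, amid what is visible of it).
The state is a dict: "time_s": time; "joint_positions": joint angles; "joint_vel": joint speeds; "tau": joint torques, N m; "ee_pos": TCP position; "eef_rot": TCP orientation; "force": force on the tool from outside, world axes, zero at the start; "moment": the same for the moment, N m; "gripper_width": finger opening in m.
Only numpy, scipy, OpenCV 4.12 (cv2) and the standard library are available. Lean on these libraries where they do the work, as an engineer would, in place of code of your own. Each camera call takes 0.05 s, during which the arm holds its last target.

TASK

Lift the clear cover of the tape dispenser open until it rests on its stop. Then swing the spring-loaded tension arm inside forward, towards the front of the case, all the way to its end stop, and finish while still holding it there with the gripper's fingers, so that a colleague can thread fresh tape; the cover stays open by itself. Leave the ink jar, the pen cup and the loose tape roll beside it where they are.

Things in the scene. Friction and masses are not known exactly. Their poses are not given: they have to be found in the camera images.
- case: Tape dispenser fixed to the table: a low grey open tray, 170 (its x) x 300 (its y) x 35 mm high, walls 6 mm; origin at the centre of its underside, on the table. Its -x side is the front, where the cover's handle is; +x is the hinge side, z up. Inside, towards +y, a flat reel of tape of radius 50 mm with its top 33 mm above the table (its spindle 40 mm). The shut cover reaches 85 mm above the table. Position and yaw vary.
- cover_handle (a point): Middle of the straight steel grip bar of the cover's bow handle: bar 10 mm thick, 110 mm of it free, parallel to the hinge (case y), axis 55 mm in front of the cover's front wall; 69 mm above the table while shut. It rides with the cover, 229 mm from the hinge line.
- cover_hinge (a point): Middle of the cover's hinge line, on the tray's +x rim, 36 mm above the table; the line runs along case y.
- cover (a joint): Opening angle of the clear cover (172 x 304 x 49 mm, about 0.35 kg, with front and side walls 44 mm deep): 0 shut, grows as the front rises, 1.65 rad on its stop. Left alone it falls shut below about 1.2 rad, and beyond about 1.3 rad it falls on open to the stop and rests there.
- roller (a point): Axis of the black upright roller at the free end of the tension arm, 34 mm above the arm's underside: roller 18 mm in diameter, from 33 to 75 mm above the table, this point at 60 mm; can be gripped from above or pushed from the side. It turns with the arm but does not spin on it. Tape, tray rim and arm plate all lie below 36 mm, save the reel's spindle (40 mm).
- pivot (a point): Axis of the tension arm's vertical pivot, at the same height as the roller point (60 mm above the table), 80 mm horizontally from the roller. The flat aluminium arm (16 mm wide, 7 mm thick, 26 to 33 mm above the table) joins the two. The pivot's place in the tray and the arm's direction vary a little.
- tension_arm (a joint): Swing of the tension arm: 0 at rest on its rear pin; grows as the roller goes clockwise seen from above, towards the case's front (-x); 1.2 rad at the end stop pin. A spring drives it back to 0: about 2.3 N at the roller at rest, 6.8 N at the end stop.
- ink_jar: Bystander: small ink jar, 52 mm across, 60 mm tall, loose; origin at the centre of its underside.
- pen_cup: Bystander: dark steel pen cup, 72 mm across, 95 mm tall, loose, open and empty; origin at the centre of its underside.
- tape_roll: Bystander: loose ring of tape lying flat, 96 mm across, 25 mm high; origin at the centre of its underside.

How it is judged:
On the way, in this order (a step that is already met when the one before it is completed fails the run):
1. the cover is open and on its stop (1.58 rad or more) (value of joint cover above 1.58 rad), for 0.2 s.
2. the tension arm is at its end stop (1.13 rad or more), held by the fingers (value of joint tension_arm above 1.13 rad and contact force between the fingers and tension_arm above 1 N), for 0.5 s.
At the end, for the whole second after the job is handed in: The cover rests open on its stop (1.58 rad or more) and the robot does not touch it; the tension arm is at its end stop (1.13 rad or more of 1.2), still, and the gripper's fingers hold it there with more than 1 N, through the last second (all of step 2 and value of joint cover above 1.58 rad and contact force between each of the fingers, the arm and cover below 0.3 N and velocity of joint tension_arm between -0.1 and 0.1 rad/s); the arm keeps its last pose, push and grip.
It fails at once if the ink jar is moved by more than 20 mm (distance of ink_jar from where it was at the start of the episode above 0.02 m).
It fails at once if the pen cup is moved by more than 20 mm (distance of pen_cup from where it was at the start of the episode above 0.02 m).
It fails at once if the loose tape roll is moved by more than 20 mm (distance of tape_roll from where it was at the start of the episode above 0.02 m).
It also fails if it takes over 54 s, if anything falls off the work surface, if the arm or the gripper's body presses on something with over 40 N, if the wrist force passes 120 N, or if a joint passes its speed limit or range.

## Working session

There is one attempt and no reset: what is moved stays moved. The work goes in short steps, Python scripts to look and compute and a shell command to move; the robot and the scene stay as the last step left them, time stands still between calls to the robot, and variables do not carry over. Pictures are saved under pics/ and viewed, and the job is handed in when it is done.

```bash
ls; mkdir -p pics
python3 - <<'E'
from plant import r
import cv2
print(r.state())
for n in ["scene","top"]:
    p,d=r.camera(n); cv2.imwrite(f"pics/{n}0.png",p[:,:,::-1])
    print(n,r.camera_info(n))
    for l in ["case","cover_handle","cover","roller","ink_jar","pen_cup","tape_roll"]:
        print(n,l,[(round(x["conf"],2),x["pixel"],int(x["mask"].sum())) for x in r.silhouettes(n,l)][:2])
E
```

```text
pics
{'time_s': 0.0, 'joint_positions': array([ 1.19598583e+00,  3.20306008e-01,  1.56570016e+00,  1.85868309e-05,
        1.25739514e+00, -1.99704610e-02]), 'joint_vel': array([ 0.00161053,  0.00040881,  0.00124025,  0.00105974, -0.00010235,
        0.00174433]), 'tau': array([-1.89730845e-04, -4.15505934e+01, -2.34157884e+01, -2.19174926e-04,
        7.93962332e-03,  4.96615485e-06]), 'ee_pos': array([0.19959343, 0.5387718 , 0.25246592]), 'eef_rot': array([-1.86015489e-04,  1.76493437e-01,  9.84301401e-01, -8.85035013e-04]), 'force': array([ 0.40998645,  0.11891479, -0.65970077]), 'moment': array([ 0.01227257,  0.07223789, -0.03046327]), 'gripper_width': 0.085288931496059}
scene {'fx': 403.3825698106009, 'fy': 403.3825698106009, 'cx': 276.9519681966103, 'cy': 218.6699046151222, 'dist': array([0.030898, 0.      , 0.      , 0.      , 0.      ]), 'R': array([[-0.36978445,  0.92900408, -0.01452194],
       [ 0.58496836,  0.22064307, -0.78046695],
       [-0.72185281, -0.29709942, -0.62502837]]), 't': array([ 0.18005263, -0.26704395,  1.42955388])}
scene case [(0.94, [247.4, 290.2], 102
[... 232 characters left out ...]
, 390.6], 929)]
top {'fx': 382.5207937006609, 'fy': 382.5207937006609, 'cx': 277.6455554701579, 'cy': 211.158766576144, 'dist': array([0.00890155, 0.        , 0.        , 0.        , 0.        ]), 'R': array([[ 0.01450856, -0.99987016,  0.00701179],
       [-0.9911472 , -0.01530684, -0.13188222],
       [ 0.13197243, -0.0050363 , -0.99124059]]), 't': array([0.01477205, 0.52814342, 0.89584589])}
top case [(0.9, [184.5, 252.5], 10483)]
top cover_handle [(0.96, [185.7, 252.5], 10409)]
top cover [(0.63, [183.4, 256.4], 10269)]
top roller []
top ink_jar [(0.79, [146.9, 352.1], 416)]
top pen_cup [(0.77, [191.2, 374.6], 910)]
top tape_roll [(0.79, [235.1, 174.4], 626), (0.4, [186.3, 257.2], 10259)]
```

View pics/scene0.png

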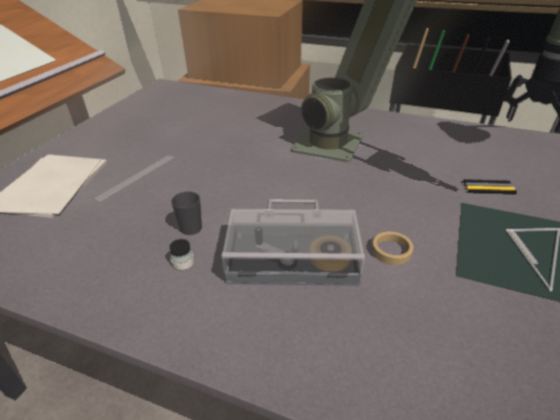

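View pics/top0.png

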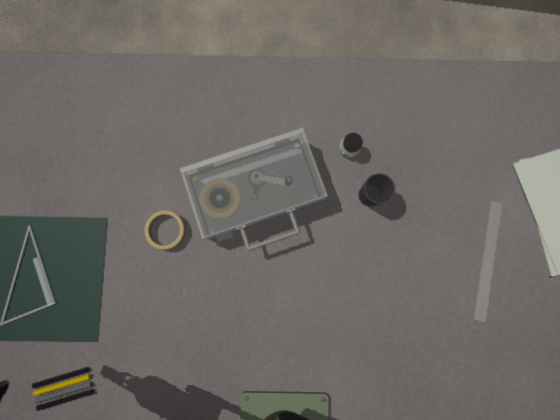

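The top view shows the case at about (252,185). Its handle bar, facing the robot, runs from (247,248) to (298,233). The roller is at about (289,181) and the pivot at about (256,178). The jar and cup are to the right, and the tape roll is on the left.

```bash
cat > h.py <<'E'
import numpy as np, cv2
from plant import r
def ray(info,uv):
    K=np.array([[info['fx'],0,info['cx']],[0,info['fy'],info['cy']],[0,0,1]])
    p=cv2.undistortPoints(np.array([[uv]],float),K,np.array(info['dist'])).ravel()
    R=np.array(info['R']);t=np.array(info['t'])
    return -R.T@t, R.T@np.array([p[0],p[1],1])
def at_z(info,uv,z):
    o,d=ray(info,uv); return o+d*(z-o[2])/d[2]
def proj(info,X):
    K=np.array([[info['fx'],0,info['cx']],[0,info['fy'],info['cy']],[0,0,1]])
    return cv2.projectPoints(np.atleast_2d(np.array(X,float)),cv2.Rodrigues(np.array(info['R']))[0],np.array(info['t']),K,np.array(info['dist']))[0][:,0]
def case2w(c,yaw,p):
    a=np.array(p,float);cs,s=np.cos(yaw),np.sin(yaw)
    return np.array([c[0]+cs*a[0]-s*a[1],c[1]+s*a[0]+cs*a[1],a[2]])
E
python3 - <<'E'
from h import *
i=r.camera_info("top")
p,d=r.camera("top")
cv2.imwrite("pics/topz.png",cv2.resize(p[110:270,160:340,::-1],None,fx=4.4,fy=3.7*1.0,interpolation=cv2.INTER_CUBIC)) if 0 else cv2.imwrite("pics/topz.png",cv2.resize(p[115:260,165:345,::-1],None,fx=4,fy=4,interpolation=cv2.INTER_CUBIC))
for n,uv,z in [("hb",(247,248),.069),("hb2",(298,233),.069),("c1",(181,168),.085),("c2",(304,131),.085),("c3",(327,198),.085),("c4",(204,238),.085),("rol",(289,181),.075),("piv",(256,178),.04)]:
    print(n,at_z(i,uv,z).round(4))
E
```

```text
hb [0.4363 0.0925 0.069 ]
hb2 [ 0.4728 -0.0252  0.069 ]
c1 [0.6192 0.2496 0.085 ]
c2 [ 0.7136 -0.0367  0.085 ]
c3 [ 0.5537 -0.0908  0.085 ]
c4 [0.457  0.1896 0.085 ]
rol [ 0.5945 -0.0028  0.075 ]
piv [0.6082 0.0769 0.04  ]
```

View pics/topz.png

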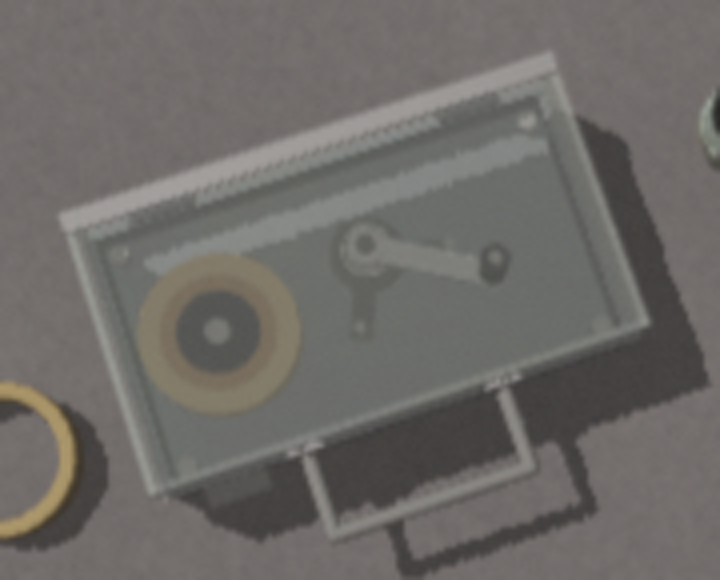

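Run:
```python
from h import *
from scipy.optimize import least_squares
i=r.camera_info("top")
px=np.array([(62,216),(553,58),(648,322),(152,492),(333,530),(530,465)])/4+[165-.4,115-.4]
M=[(.086,.152,.085),(.086,-.152,.085),(-.086,-.152,.085),(-.086,.152,.085),(-.1416,.058,.069),(-.1416,-.058,.069)]
f=lambda q:(proj(i,[case2w(q[:2],q[2],m) for m in M])-px).ravel()
s=least_squares(f,[.58,.08,.3]);q=s.x
print(q,np.degrees(q[2]),s.fun.round(1))
for n,m in [("handle",(-.1416,0,.069)),("hinge",(.085,0,.036)),("reel",(0,.09,.033))]:
    w=case2w(q[:2],q[2],m);print(n,w.round(4),proj(i,w))
for n,uv,z in [("rol",(492/4+164.6,252/4+114.6),.075),("piv",(367/4+164.6,243/4+114.6),.04)]: print(n,at_z(i,uv,z).round(4))
# scene check
j=r.camera_info("scene");p,_=r.camera("scene")
v=p[:,:,::-1].copy()
for m in M+[(-.1416,0,.069),(.085,0,.036)]:
    u=proj(j,case2w(q[:2],q[2],m))[0];cv2.circle(v,tuple(int(a) for a in u),2,(0,0,255),-1)
cv2.imwrite("pics/sc1.png",cv2.resize(v[150:330,150:430],None,fx=2.8,fy=2.8))
```

```text
[0.58960587 0.08057431 0.34333526] 19.67166134621015 [-0.4 -0.7 -0.1 -1.4  0.7  0.3 -0.8  0.2  1.3  0.7 -0.6  0.8]
handle [0.4563 0.0329 0.069 ] [[272.89230801 239.74005974]]
hinge [0.6696 0.1092 0.036 ] [[243.56664032 153.84805742]]
reel [0.5593 0.1653 0.033 ] [[219.53378961 197.63155793]]
rol [6.026e-01 6.000e-04 7.500e-02]
piv [0.6148 0.0761 0.04  ]
```

View pics/sc1.png

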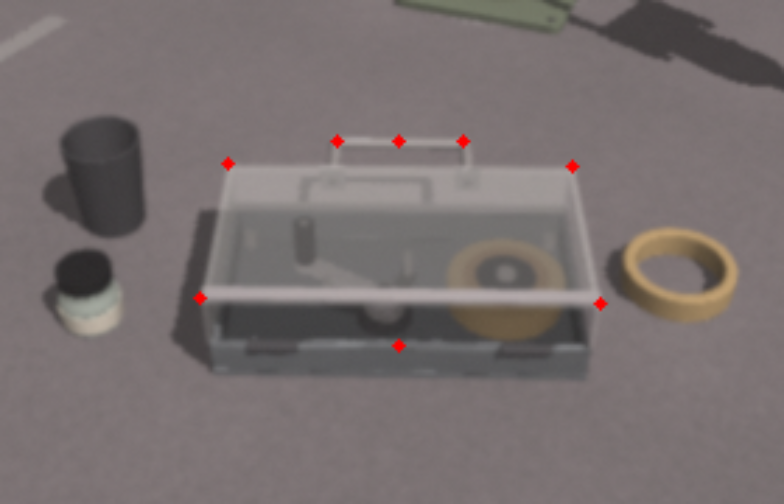

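```bash
python3 -m inch '{"claw":[60,60,60,60,60,60,60,60],"dp":[[0,0,0],[0,0,0],[0,0,0],[0,0,0],[0,0,0],[-55,8,0],[-55,8,0],[-55,8,0]],"delta_rot":[[0,0,10.1],[0,0,10.1],[0,0,10.1],[0,0,10.1],[0,0,10.1],[0,0,0],[0,0,0],[0,0,0]]}' 25
```

```text
time_s: 1.9
ee_pos: [0.2772, 0.3899, 0.2533]
eef_rot: [0.0, 0.579, 0.815, 0.0]
force: [1.3, -0.3, 0.7]
gripper_width: 0.0513
```

```bash
python3 -m inch '{"claw":[60,60,60,60,60,60,60,60],"dp":[[-55,8,0],[-55,8,0],[-55,8,0],[-55,8,0],[-55,8,0],[-55,8,0],[-40,5,0],[0,0,0]],"delta_rot":[[0,0,0],[0,0,0],[0,0,0],[0,0,0],[0,0,0],[0,0,0],[0,0,0],[0,0,0]]}'
cat >> h.py <<'E'
from scipy.spatial.transform import Rotation as Ro
def tool():
    s=r.state();q=np.array(s['eef_rot']);return np.array(s['ee_pos']),Ro.from_quat(q[[1,2,3,0]]).as_matrix(),s
def need(target,grasp=True):
    p,R,s=tool(); g=p+(R[:,2]*.003 if grasp else 0)
    return (R.T@(np.array(target)-g)*1000).round(1)
def rep():
    p,R,s=tool();print("t",round(s['time_s'],2),"p",p.round(4),"yang",np.degrees(np.arctan2(R[1,1],R[0,1])).round(2),"z",R[:,2].round(3),"F",np.round(s['force'],1),"w",round(s['gripper_width'],4),"j",np.round(s['joint_positions'],2))
E
python3 - <<'E'
from h import *
rep();print(need([.4563,.0329,.069]))
p,d=r.camera("wrist");cv2.imwrite("pics/w1.png",p[:,:,::-1])
i=r.camera_info("wrist")
for m in [(-.1416,y,.069) for y in (-.058,0,.058)]:
    print(proj(i,case2w([.5896,.0806],.3353,m)))
E
```

```text
time_s: 2.9
ee_pos: [0.4491, 0.0572, 0.2533]
eef_rot: [0.0, 0.581, 0.814, 0.0]
force: [-0.0, -0.0, 0.4]
gripper_width: 0.0511
t 2.9 p [0.4491 0.0572 0.2533] yang 18.93 z [ 0. -0. -1.] F [-0.  -0.   0.4] w 0.0511 j [ 0.1   0.13  1.82 -0.    1.19 -0.23]
[-25.3  -1.1 181.3]
[[274.93086262 274.86422538]]
[[274.83685069 217.57383678]]
[[274.73169556 153.49805427]]
```

View pics/w1.png

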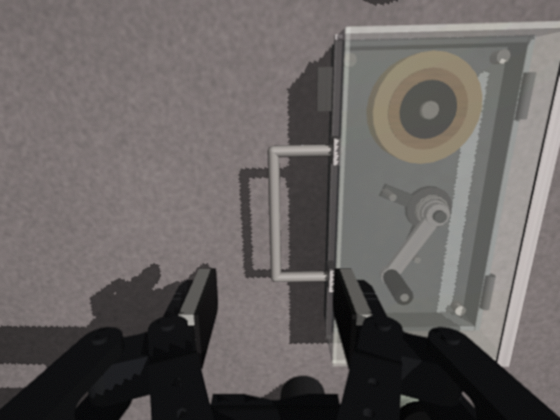

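The wrist view shows the bar at column 276, rows 150–277, which matches the prediction (275, 153–275). Next I descend and grip.

```bash
python3 -m inch '{"claw":[60,60,60,60,60,60,30,0],"dp":[[-25,-1,0],[0,0,50],[0,0,50],[0,0,50],[0,0,31],[0,0,0],[0,0,0],[0,0,0]],"delta_rot":[[0,0,0],[0,0,0],[0,0,0],[0,0,0],[0,0,0],[0,0,0],[0,0,0],[0,0,0]]}' 25
python3 -m inch '{"claw":[0,0,0,0],"dp":[[0,0,0],[0,0,0],[0,0,0],[0,0,0]],"delta_rot":[[0,0,0],[0,0,0],[0,0,0],[0,0,0]]}'
python3 - <<'E'
from h import *
rep();print(need([.4563,.0329,.069]))
p,d=r.camera("wrist");cv2.imwrite("pics/w2.png",p[:,:,::-1])
# arc plan from present grasp
p,R,s=tool(); H=case2w([.5896,.0806],.3353,(.085,0,.036)); e=np.array([np.cos(.3353),np.sin(.3353),0])
g=p+R[:,2]*.003
a0=np.arctan2(.033,.2266); prev=(0,0)
for th in np.arange(.1,1.61,.1):
    x=.2266-.229*np.cos(a0+th); z=.229*np.sin(a0+th)-.033
    print(round(th,2),"dy",round((x-prev[0])*1000,1),"dz",round(-(z-prev[1])*1000,1)); prev=(x,z)
print(R.T@e)
E
```

```text
time_s: 3.95
ee_pos: [0.4565, 0.0356, 0.0738]
eef_rot: [0.001, 0.579, 0.815, 0.001]
force: [-0.3, -0.4, 0.0]
gripper_width: 0.0156
time_s: 4.45
ee_pos: [0.4561, 0.0354, 0.0737]
eef_rot: [0.001, 0.579, 0.815, 0.001]
force: [-1.6, 1.4, 7.5]
gripper_width: 0.0088
t 4.45 p [0.4561 0.0354 0.0737] yang 19.18 z [ 0.002  0.    -1.   ] F [-1.6  1.4  7.5] w 0.0088 j [ 0.05  0.34  2.07  0.    0.73 -0.28]
[-2.4 -0.6  1.7]
0.1 dy 4.4 dz -22.5
0.2 dy 6.6 dz -21.9
0.3 dy 8.8 dz -21.1
0.4 dy 10.9 dz -20.1
0.5 dy 12.8 dz -19.0
0.6 dy 14.7 dz -17.6
0.7 dy 16.3 dz -16.0
0.8 dy 17.9 dz -14.3
0.9 dy 19.2 dz -12.5
1.0 dy 20.3 dz -10.5
1.1 dy 21.3 dz -8.4
1.2 dy 22.0 dz -6.2
1.3 dy 22.5 dz -4.0
1.4 dy 22.8 dz -1.7
1.5 dy 22.9 dz 0.5
1.6 dy 22.7 dz 2.8
[6.18107312e-04 9.99996886e-01 2.41782799e-03]
```

View pics/w2.png

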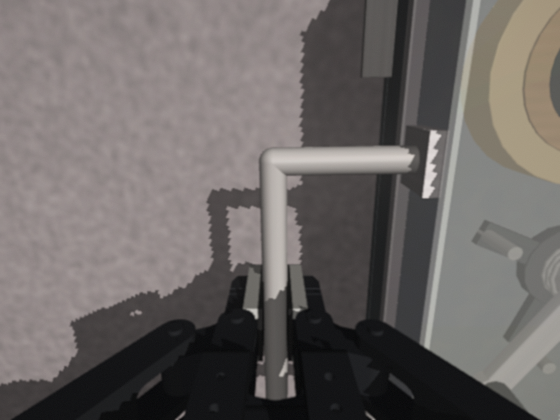

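The bar is held between the pads (width about 9 mm). Now I lift along the arc.

```bash
python3 -m inch '{"claw":[0,0,0,0,0,0,0],"dp":[[0,2,-11],[0,2.4,-11.5],[0,6.6,-22],[0,8.8,-21],[0,11,-20],[0,13,-19],[0,0,0]],"delta_rot":[[0,0,0],[0,0,0],[0,0,0],[0,0,0],[0,0,0],[0,0,0],[0,0,0]]}'
python3 - <<'E'
from h import *
rep()
p,R,s=tool(); H=case2w([.5896,.0806],.3353,(.085,0,.036)); e=np.array([np.cos(.3353),np.sin(.3353)])
g=p-[0,0,.003]; x=(H[:2]-g[:2])@e; z=g[2]-.036; print("rad",np.hypot(x,z),"theta",np.arctan2(z,x)-.1446)
p,d=r.camera("scene");cv2.imwrite("pics/s3.png",p[:,:,::-1])
E
```

```text
time_s: 5.38
ee_pos: [0.4956, 0.0497, 0.1785]
eef_rot: [-0.001, 0.579, 0.815, -0.001]
force: [-4.3, 0.5, 1.2]
gripper_width: 0.0088
t 5.38 p [0.4956 0.0497 0.1785] yang 19.19 z [-0.003 -0.    -1.   ] F [-4.3  0.5  1.2] w 0.0088 j [ 0.08  0.26  1.85  0.    1.03 -0.26]
rad 0.23089552021701437 theta 0.5043214655212442
```

View pics/s3.png

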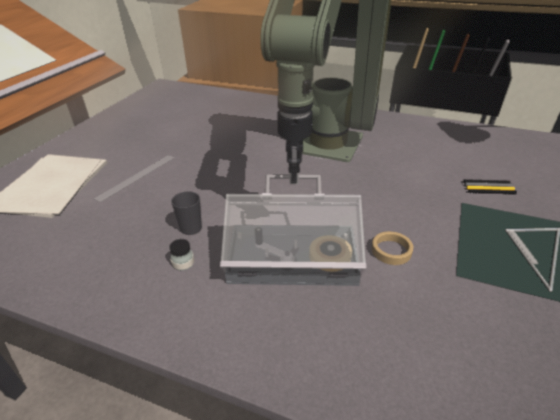

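The cover is rising at 0.50 rad, and the forces are small.

```bash
python3 -m inch '{"claw":[0,0,0,0,0,0,0,0],"dp":[[0,14.7,-17.6],[0,16.3,-16],[0,18,-14.3],[0,19.2,-12.5],[0,20.3,-10.5],[0,21.3,-8.4],[0,22,-6.2],[0,0,0]],"delta_rot":[[0,0,0],[0,0,0],[0,0,0],[0,0,0],[0,0,0],[0,0,0],[0,0,0],[0,0,0]]}'
python3 -m inch '{"claw":[0,0,0,0,0,0],"dp":[[0,22.5,-4],[0,22.8,-1.7],[0,22.9,0.5],[0,11,1],[0,0,0],[0,0,0]],"delta_rot":[[0,0,0],[0,0,0],[0,0,0],[0,0,0],[0,0,0],[0,0,0]]}'
python3 - <<'E'
from h import *
rep()
p,R,s=tool(); H=case2w([.5896,.0806],.3353,(.085,0,.036)); e=np.array([np.cos(.3353),np.sin(.3353)])
g=p-[0,0,.003]; x=(H[:2]-g[:2])@e; z=g[2]-.036; print("rad",np.hypot(x,z),"theta",np.arctan2(z,x)-.1446)
p,d=r.camera("scene");cv2.imwrite("pics/s4.png",p[:,:,::-1])
E
```

```text
time_s: 6.42
ee_pos: [0.6218, 0.0954, 0.265]
eef_rot: [-0.001, 0.579, 0.815, 0.002]
force: [-4.1, 5.5, 8.2]
gripper_width: 0.0084
time_s: 7.18
ee_pos: [0.6954, 0.122, 0.2676]
eef_rot: [-0.002, 0.579, 0.815, 0.002]
force: [-1.8, 8.1, 1.0]
gripper_width: 0.0087
t 7.17 p [0.6954 0.122  0.2676] yang 19.25 z [-0.001  0.006 -1.   ] F [-1.8  8.1  1. ] w 0.0087 j [ 0.15  0.53  1.2   0.01  1.42 -0.18]
rad 0.23039985168841692 theta 1.5505135211873653
```

View pics/s4.png

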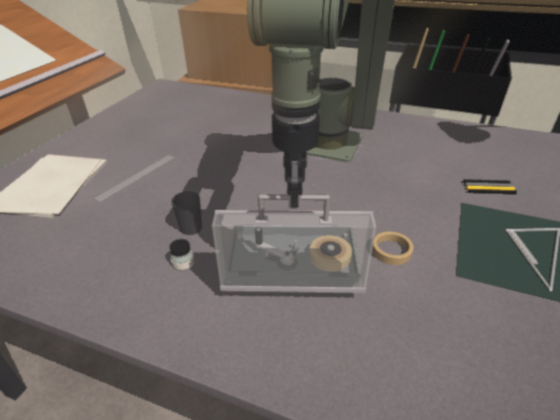

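```bash
python3 -m inch '{"claw":[0,0,0,30,60,60,60],"dp":[[0,8,1],[0,7,1],[0,0,0],[0,0,0],[0,0,0],[0,0,0],[0,0,0]],"delta_rot":[[0,0,0],[0,0,0],[0,0,0],[0,0,0],[0,0,0],[0,0,0],[0,0,0]]}'
python3 -m inch '{"claw":[60,60,60,60],"dp":[[0,0,-15],[0,0,-25],[0,0,-25],[0,0,0]],"delta_rot":[[0,0,0],[0,0,0],[0,0,0],[0,0,0]]}'
python3 - <<'E'
from h import *
rep()
p,d=r.camera("scene");cv2.imwrite("pics/s5.png",p[:,:,::-1])
p,d=r.camera("top");cv2.imwrite("pics/t5.png",p[:,:,::-1])
E
```

```text
time_s: 8.1
ee_pos: [0.7102, 0.1234, 0.2646]
eef_rot: [0.0, 0.58, 0.815, -0.0]
force: [-0.8, -0.3, 0.5]
gripper_width: 0.0513
time_s: 8.6
ee_pos: [0.7111, 0.1239, 0.3331]
eef_rot: [0.002, 0.579, 0.815, 0.002]
force: [1.4, 0.3, 0.2]
gripper_width: 0.0511
t 8.6 p [0.7111 0.1239 0.3331] yang 19.17 z [ 0.006  0.001 -1.   ] F [1.4 0.3 0.2] w 0.0511 j [ 0.16  0.54  1.02  0.    1.58 -0.18]
```

View pics/s5.png

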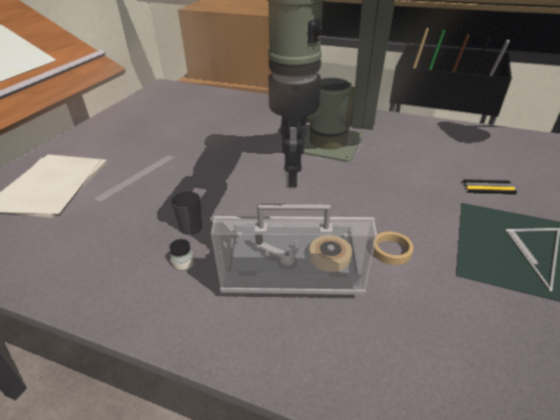

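View pics/t5.png

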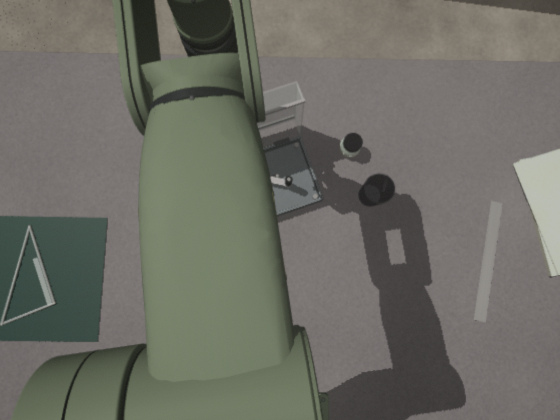

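The cover has passed vertical and rests leaning back, and the gripper is clear of the handle. Next I go to a viewpoint for the roller.

```bash
python3 -m inch '{"claw":[60,60,60,60,60,60,60,60],"dp":[[-33.5,-44,0],[-33.5,-44,0],[-33.5,-44,0],[-33.5,-44,20],[0,0,20],[0,0,20],[0,0,0],[0,0,0]],"delta_rot":[[0,0,0],[0,0,0],[0,0,0],[0,0,0],[0,0,9.7],[0,0,9.7],[0,0,9.7],[0,0,0]]}'
python3 - <<'E'
from h import *
rep()
p,d=r.camera("wrist");cv2.imwrite("pics/w6.png",p[:,:,::-1])
i=r.camera_info("wrist")
print(proj(i,[[.6026,.0006,.075],[.6148,.0761,.04]]))
for l in ["roller","pivot"]:
    print(l,[(round(x["conf"],2),x["pixel"],int(x["mask"].sum())) for x in r.silhouettes("wrist",l)][:3])
p,d=r.camera("top");cv2.imwrite("pics/t6.png",p[:,:,::-1])
p,d=r.camera("scene");cv2.imwrite("pics/s6.png",p[:,:,::-1])
E
```

```text
time_s: 9.7
ee_pos: [0.5874, -0.0606, 0.2681]
eef_rot: [-0.001, 0.765, 0.644, -0.001]
force: [-0.4, -0.4, -0.0]
gripper_width: 0.051
t 9.7 p [ 0.5874 -0.0606  0.2681] yang -9.82 z [-0.003  0.    -1.   ] F [-0.4 -0.4 -0. ] w 0.051 j [-0.12  0.34  1.5   0.    1.31  0.05]
[[280.92737496 115.6330166 ]
 [280.13285739  23.11334751]]
roller [(0.75, [63.1, 277.8], 2222)]
pivot [(0.65, [62.9, 281.0], 2263)]
```

View pics/w6.png

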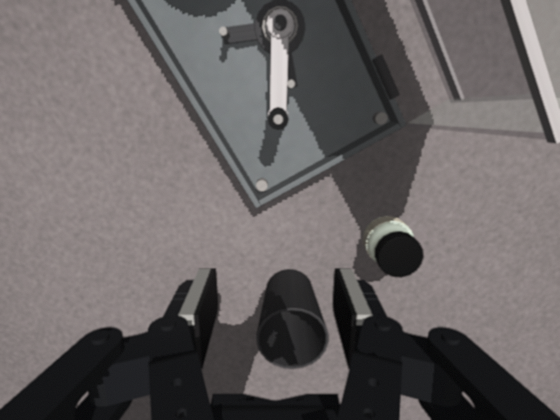

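View pics/s6.png

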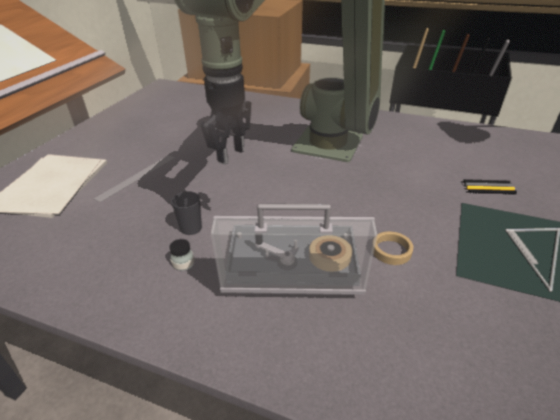

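The wrist view shows the roller top at (278,119) and the pivot boss at (280,20), with the arm straight between them. The jar is at (397,245) and the cup at (293,320), both clear of the roller.

Run:
```python
from h import *
i=r.camera_info("wrist")
ro=at_z(i,(278,119),.075);print("roller",ro)
for z in (.033,.04): 
    pv=at_z(i,(280,22),z);print("piv",z,pv,np.hypot(*(pv-ro)[:2]))
print("cup",at_z(i,(293,335),.095),"jar",at_z(i,(398,253),.06))
pv=at_z(i,(280,22),.035)
d=(ro-pv)[:2];a=np.arctan2(d[1],d[0]);print("arm angle",np.degrees(a))
p,R,s=tool();
pv2=ro[:2]-.08*np.array([np.cos(a),np.sin(a)])
print("need",need([ro[0],ro[1],.062]))
yd=R[:2,1];
for k in np.linspace(0,1.2,9):
    q=pv2+.08*np.array([np.cos(a-k),np.sin(a-k)]);print(k.round(2),q.round(4))
```

```text
roller [ 0.60052139 -0.00180496  0.075     ]
piv 0.033 [0.61617836 0.07827332 0.033     ] 0.08159455161130903
piv 0.04 [0.6158867  0.07707805 0.04      ] 0.08036555739715012
cup [ 0.58082028 -0.20626548  0.095     ] jar [ 0.69849115 -0.15319215  0.06      ]
arm angle -101.0514878897482
need [ 59.9   2.2 204.5]
0.0 [ 0.6005 -0.0018]
0.15 [0.589  0.0014]
0.3 [0.578  0.0062]
0.45 [0.5679 0.0127]
0.6 [0.5589 0.0206]
0.75 [0.5511 0.0297]
0.9 [0.5448 0.0399]
1.05 [0.5401 0.0509]
1.2 [0.5371 0.0626]
```

```bash
python3 -m inch '{"claw":[60,60,60,60,60,60,60],"dp":[[60,2,0],[0,0,0],[0,0,50],[0,0,50],[0,0,55],[0,0,40],[0,0,0]],"delta_rot":[[0,0,0],[0,0,0],[0,0,0],[0,0,0],[0,0,0],[0,0,0],[0,0,0]]}' 30
python3 - <<'E'
from h import *
rep();print(need([.6005,-.0018,.062]))
p,d=r.camera("scene");cv2.imwrite("pics/s7.png",cv2.resize(p[120:330,130:410,::-1],None,fx=2.8,fy=2.8))
E
```

```text
time_s: 10.82
ee_pos: [0.5981, -0.0024, 0.0717]
eef_rot: [-0.002, 0.766, 0.643, -0.003]
force: [0.7, -0.2, 0.6]
gripper_width: 0.0518
t 10.82 p [ 0.5981 -0.0024  0.0717] yang -9.91 z [-0.007 -0.    -1.   ] F [ 0.7 -0.2  0.6] w 0.0518 j [-0.02  0.52  1.74 -0.    0.89  0.15]
[1.  2.4 6.7]
```

View pics/s7.png

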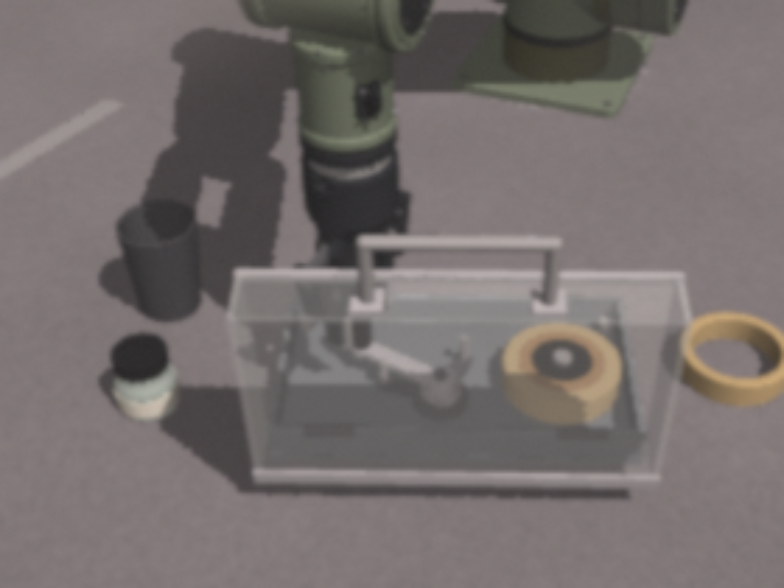

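The fingers straddle the roller, and the cover stays open. I go down a little and grip.

```bash
python3 -m inch '{"claw":[60,0,0,0,0,0,0],"dp":[[1,2,5],[0,0,0],[0,0,0],[0,0,0],[0,0,0],[0,0,0],[0,0,0]],"delta_rot":[[0,0,0],[0,0,0],[0,0,0],[0,0,0],[0,0,0],[0,0,0],[0,0,0]]}' 30
python3 - <<'E'
from h import *
rep()
for N in (9,):
  # per row step, turn by -k about world z = +k tool z; displacement in tool frame before the turn of that row
  pass
k=np.radians(8); th=0
p,R,s=tool(); a=np.radians(-101.05)
prev=np.array([np.cos(a),np.sin(a)])*80
R0=R[:2,:2]
yang=np.arctan2(R[1,1],R[0,1])
for n in range(1,11):
    q=np.array([np.cos(a-n*k),np.sin(a-n*k)])*80; d=q-prev; prev=q
    y=yang-(n-1)*k
    print(n,"x",round(-np.sin(y)*d[0]+np.cos(y)*d[1],2),"y",round(np.cos(y)*d[0]+np.sin(y)*d[1],2))
p,d=r.camera("wrist");cv2.imwrite("pics/w8.png",p[:,:,::-1])
E
```

```text
time_s: 11.75
ee_pos: [0.6002, -0.0008, 0.0707]
eef_rot: [-0.002, 0.766, 0.643, -0.002]
force: [-6.5, 1.1, 6.8]
gripper_width: 0.0167
t 11.75 p [ 0.6002 -0.0008  0.0707] yang -9.93 z [-0.005  0.001 -1.   ] F [-6.5  1.1  6.8] w 0.0167 j [-0.02  0.52  1.74  0.    0.88  0.15]
1 x 1.0 y -11.12
2 x 1.0 y -11.12
3 x 1.0 y -11.12
4 x 1.0 y -11.12
5 x 1.0 y -11.12
6 x 1.0 y -11.12
7 x 1.0 y -11.12
8 x 1.0 y -11.12
9 x 1.0 y -11.12
10 x 1.0 y -11.12
```

View pics/w8.png

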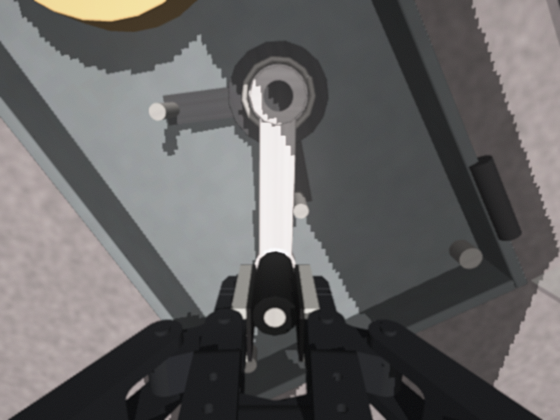

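The roller is held between both pads (width 17 mm). The rear pin is at (300,210) and the end stop pin at (158,110). Now I swing it along the arc.

```bash
python3 -m inch '{"claw":[0,0,0,0,0],"dp":[[1,-11.1,0],[1,-11.1,0],[1,-11.1,0],[1,-11.1,0],[0,0,0]],"delta_rot":[[0,0,8],[0,0,8],[0,0,8],[0,0,8],[0,0,0]]}'
python3 - <<'E'
from h import *
rep();print(need([.5589,.0206,.062]))
p,d=r.camera("wrist");cv2.imwrite("pics/w9.png",p[:,:,::-1])
E
```

```text
time_s: 12.42
ee_pos: [0.563, 0.0176, 0.0708]
eef_rot: [0.001, 0.913, 0.408, -0.0]
force: [-1.5, -7.0, 3.0]
gripper_width: 0.0173
t 12.43 p [0.563  0.0176 0.0708] yang -41.81 z [ 0.001 -0.003 -1.   ] F [-1.5 -7.   3. ] w 0.0173 j [ 0.01  0.48  1.83 -0.    0.83  0.74]
[-0.5 -5.1  5.8]
```

View pics/w9.png

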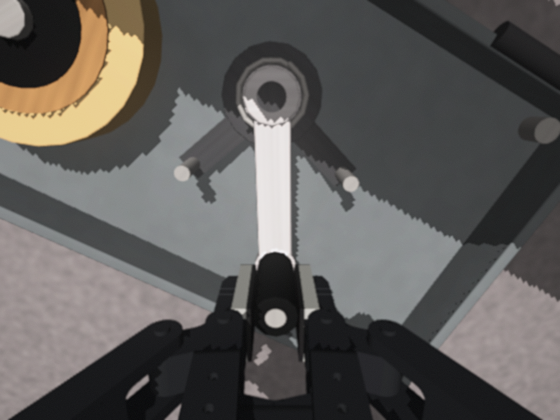

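The arm is half way and the grip is firm. I continue.

```bash
python3 -m inch '{"claw":[0,0,0,0,0,0,0],"dp":[[1,-11.1,0],[1,-11.1,0],[1,-11.1,0],[1,-11.1,0],[0.5,-8,0],[0,0,0],[0,0,0]],"delta_rot":[[0,0,8],[0,0,8],[0,0,8],[0,0,8],[0,0,5],[0,0,0],[0,0,0]]}'
python3 - <<'E'
from h import *
rep();print(need([.5371,.0626,.062]))
g,_,s=tool();d=g[:2]-[.6158,.0767];print("arm ang rel",np.radians(-101.05)-(np.arctan2(d[1],d[0])-2*np.pi),np.hypot(*d))
p,d=r.camera("wrist");cv2.imwrite("pics/w10.png",p[:,:,::-1])
E
```

```text
time_s: 13.35
ee_pos: [0.5369, 0.0623, 0.0707]
eef_rot: [0.002, 0.995, 0.098, -0.002]
force: [-6.9, -10.6, 9.5]
gripper_width: 0.0173
t 13.35 p [0.5369 0.0623 0.0707] yang -78.8 z [-0.004 -0.004 -1.   ] F [ -6.9 -10.6   9.5] w 0.0173 j [ 0.1   0.45  1.88 -0.    0.81  1.47]
[ 0.3 -0.3  5.7]
arm ang rel 7.480888517606116 0.08018228451961201
```

View pics/w10.png

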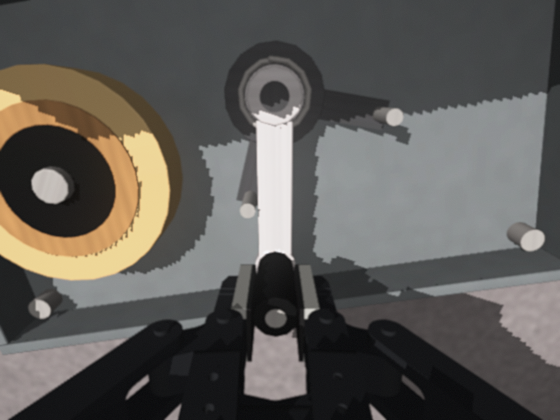

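The arm angle from the TCP is 1.198 rad, and the stop pin (248,210) touches the arm's edge. I press a little further to preload it and confirm the stop.

```bash
python3 -m inch '{"claw":[0,0,0,0,0,0],"dp":[[0,-3,0],[0,0,0],[0,0,0],[0,0,0],[0,0,0],[0,0,0]],"delta_rot":[[0,0,0],[0,0,0],[0,0,0],[0,0,0],[0,0,0],[0,0,0]]}'
python3 - <<'E'
from h import *
rep()
g,_,s=tool();d=g[:2]-[.6158,.0767];print("arm ang rel",np.radians(-101.05)-(np.arctan2(d[1],d[0])-4*np.pi+2*np.pi)-2*np.pi,np.abs(s['joint_vel']).max())
p,d=r.camera("wrist");cv2.imwrite("pics/w11.png",p[:,:,::-1])
p,d=r.camera("scene");cv2.imwrite("pics/s11.png",cv2.resize(p[120:330,130:410,::-1],None,fx=2.8,fy=2.8))
rep()
E
```

```text
time_s: 14.15
ee_pos: [0.5364, 0.0643, 0.0707]
eef_rot: [0.002, 0.995, 0.098, -0.002]
force: [-7.0, -13.6, 8.3]
gripper_width: 0.0167
t 14.15 p [0.5364 0.0643 0.0707] yang -78.8 z [-0.004 -0.005 -1.   ] F [ -7.  -13.6   8.3] w 0.0167 j [ 0.1   0.45  1.88 -0.01  0.81  1.48]
arm ang rel 1.2227168355597993 0.0018123509630692605
t 14.25 p [0.5363 0.0643 0.0707] yang -78.79 z [-0.004 -0.005 -1.   ] F [ -6.2 -14.3   9.2] w 0.0165 j [ 0.1   0.45  1.88 -0.01  0.81  1.48]
```

View pics/s11.png

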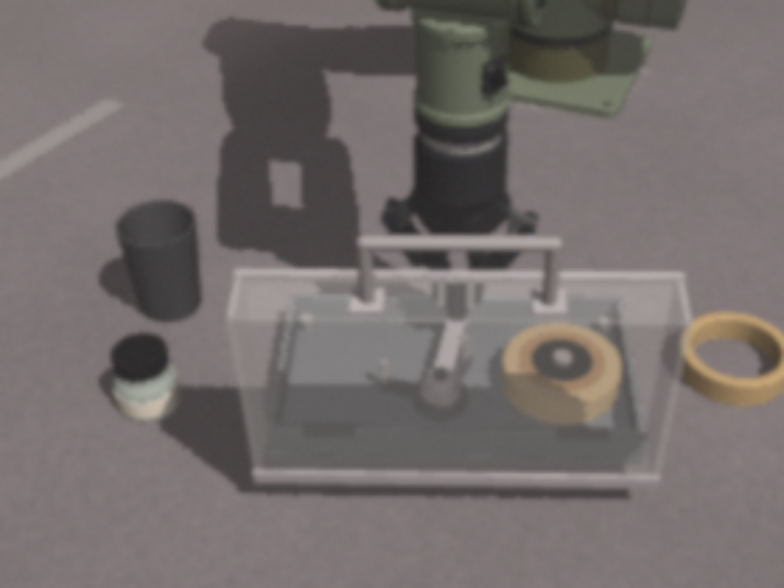

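View pics/w11.png

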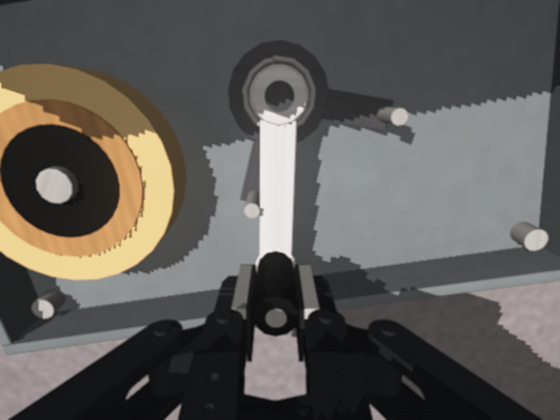

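The arm's edge has not moved against the stop pin, so it is at the stop. One check of the cover angle, using the handle bar in the scene view, before handing in.

Run:
```python
from h import *
j=r.camera_info("scene")
for th in (1.5,1.58,1.65):
    a=.1446+th
    u=[proj(j,case2w([.5896,.0806],.3353,(.085-.229*np.cos(a),y,.036+.229*np.sin(a))))[0] for y in (-.058,.058)]
    print(th,[((x-[130,120])*2.8).round(1) for x in u])
```

```text
1.5 [array([366.6, 202.9]), array([545. , 205.2])]
1.58 [array([364.6, 221.8]), array([546.2, 224.3])]
1.65 [array([362.9, 240.3]), array([547.1, 243. ])]
```

The bar is at (362,241)–(558,242) in the zoomed scene view, which matches 1.65 rad. I'm handing in.

Run:
```python
from h import *
r.finish_job(); rep()
```

```text
the job is handed in; nothing more can be done
the job is handed in; nothing more can be done
```

The cover is open on its stop, and the gripper is holding the tension arm at its end stop. I handed the job in just after 14 s, well within the 54 s limit.

- **Cover:** I gripped the handle bar, lifted it along its arc to about 1.6 rad and let go. In the last scene picture the bar sits where it should for 1.65 rad, and the gripper is clear of the cover.
- **Tension arm:** I gripped the roller from above with 30 N and swung it forward. The gripper position gives 1.20 rad, and the wrist picture shows the arm's edge against the stop pin. I then pressed in about 3 mm more. The arm stayed put against the pin and the push rose to about 14 N along y, so the stop is confirmed.
- **Ink jar, pen cup and tape roll:** by eye they have not moved in the pictures; I did not measure them.

Two small disagreements remain:
- After the extra push, the gripper position implies 1.22 rad, slightly past the 1.2 rad stop. I put this down to the gripper giving a little.
- The gripper ended about 6 mm higher on the roller than planned, because the last 5 mm down was not reached. The grip still held.

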